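# Switch on the induction hob and swipe it up to full power

## Robot

A 6-joint arm with a two-finger parallel gripper is mounted at the origin on the work surface. World frame = base frame: x ahead of the robot, y to its left, z up, the work surface at z = 0. Lengths are in m, angles in rad, forces in N, time in s.
With the tool pointing down it reaches from about 0.375 to 0.975 m from the base axis. Payload 3.8 kg.
Tool frame: the origin (TCP) lies midway between the tips of the shut fingers; the grasp point (between the pads) lies 19 mm behind it; z points along the fingers, y is the line along which they close (so a half turn about z gives the same grasp; the last joint's range is limited). The gripper opens to 88 mm and grips with 3 to 60 N. Pads are 18 mm wide; open, the fingers measure 123 mm over their backs; the gripper's body (75 mm by 187 mm) begins 45 mm behind the grasp point.
Start: joints at [-1.146, 0.264, 1.604, -0, 1.274, -0.037], TCP at [0.301, -0.604, 0.239] pointing down, gripper open.
Joint ranges: [-2.63, 2.63], [-0.94, 2.18], [0.31, 2.57], [-1.31, 4.45], [0, 2.66], [-2.55, 2.55]. Speed limits (rad/s): [2.57, 2.57, 3.14, 3.14, 3.14, 3.14].

## Interface

Orientations are given as a rotation vector (axis times angle).
In Python, from cell import manip, inverse_kinematics, cams, order gives the robot as it stands. Calls block until the motion is done:
- manip.move_pose(position, orientation): joint-space move of the TCP to a pose.
- manip.move_linear(position, rate=0.15, rot=None): straight line of the TCP; rot=None keeps the orientation; rate is the mean speed in m/s.
- manip.set_joints(angles): joint-space move.
- manip.set_gripper(opening, force=None): finger opening in m; force is the grip in N (None keeps the last); returns when the fingers have stopped.
- manip.dwell(seconds).
- inverse_kinematics(position, orientation): joint angles nearest the present ones, or None.
- manip.state(): the state.
- cams.capture(name): name is "scene" or "top" or "wrist"; returns a dict with "image" (480x640x3 uint8, blue, green, red), "z_map" (480x640 float32, m along the optical axis (not along the pixel's ray), 0 where there is no reading), "intrinsics" (3x3 intrinsics, pixels), "position" and "orientation" of the camera in the world; the wrist camera has in their place "T_tool_cam" (4x4, takes a point from camera to tool coordinates, whose origin is the TCP and whose axes are the flange's). Camera axes: x right, y down, z forward; pixel columns grow to the right and rows downward; lengths in m; the calibration is good to about 2 mm. A picture is of the moment at which its call begins: read the wrist's pose just before it.
A pose or a line that the arm cannot do raises manip.IKError and nothing moves.
- order.close_job(): hands the job in; it is judged then, once.
The state is a dict: "clock": time; "joint_pos": joint angles; "joint_velocities": joint speeds; "tau": joint torques, N m; "tool_pos": TCP position; "tcp_rot": TCP orientation; "contact_force": force on the tool from outside, world axes, zero at the start; "moment": the same for the moment, N m; "gripper_width": finger opening in m; "grasp_force": force on a finger pad.
Only numpy, scipy, OpenCV 4.12 (cv2) and the standard library are available. Lean on these libraries where they do the work, as an engineer would, in place of code of your own. Each camera call takes 0.05 s, during which the arm holds its last target. There are 200 camera calls.

## Task

Get the mug heating on the induction hob: with the fingertips closed together, touch the on/off key at the left of the control row and lift off, then set the fingertips down on the shortest bar and slide them gently along the row of bars, without lifting off on the way, up to the tallest bar at the right. Finish still holding the fingertips there, resting on the tallest bar, as this sets full power. Do not touch the timer and lock keys, press hard on the glass, or move the mug, bottle, jar and spoon.

Things in the scene. Friction and masses are not known exactly. Their poses are not given: they have to be found in the camera images.
- hob: Fixed, level induction hob, 370 (its x) by 300 (its y) by 60 mm high, top of flat rigid black glass. Origin: centre of underside; x from control edge (nearest the robot) to back, y to the left seen from the robot, z up. Touch controls: one row along y, printed white, flush, 47 mm in from that edge; left to right on/off key, nine bars, timer key, lock key. The printed 190 mm ring is the cooking zone.
- key_power: On/off key, leftmost mark of the row: a broken circle 15 mm across with a short stroke through the gap. Touch field 36 mm (hob x) by 22 mm (hob y). Origin: its middle, on the glass surface (60 mm above the counter); axes as the hob's.
- bar1: The first and shortest of nine white printed power bars, at the left end of their row, 54 mm right of the on/off key: 6 mm wide along the row, 6 mm long across it; each next bar to the right is 2.5 mm longer, 15 mm on, its touch field adjoining. Touch field 15 mm along the row (hob y) by 36 mm across. Origin: its middle, on the glass surface; axes as the hob's.
- bar3: The third bar from the left, 11 mm long. Touch field 15 mm along the row (hob y) by 36 mm across. Origin: its middle, on the glass surface; axes as the hob's.
- bar5: The fifth bar from the left, 16 mm long. Touch field 15 mm along the row (hob y) by 36 mm across. Origin: its middle, on the glass surface; axes as the hob's.
- bar7: The seventh bar from the left, 21 mm long. Touch field 15 mm along the row (hob y) by 36 mm across. Origin: its middle, on the glass surface; axes as the hob's.
- bar9: The ninth and tallest bar (26 mm long), full power, at the right end of the bars, 120 mm from the first; the timer key lies 44 mm further right. Touch field 15 mm along the row (hob y) by 36 mm across. Origin: its middle, on the glass surface; axes as the hob's.
- key_timer: Timer key, a small clock face 14 mm across, touch field 36 x 22 mm, to the right of the bars. Origin: its middle on the glass. Not to be touched.
- key_lock: Lock key, a small padlock, touch field 36 x 22 mm, the rightmost mark. Origin: its middle on the glass. Not to be touched.
- mug: Steel mug, 110 mm across, 115 mm high, with a handle on its own +y side, standing loose on the cooking zone; about 0.35 kg. Origin: centre of its underside. Leave alone.
- bottle: Water bottle, 66 mm across, 200 mm high, loose on the counter left or right of the hob. Origin: centre of its underside. Leave alone.
- jar: Lidded glass jar, 68 mm across, 85 mm high, loose on the counter at the other side of the hob. Origin: centre of its underside. Leave alone.
- spoon: Spoon 190 mm long lying on the counter in front of the hob, along its own x. Leave alone.

How it is judged:
On the way, in this order (a step that is already met when the one before it is completed fails the run):
1. the fingertips touch the on/off key (contact force between the fingers and key_power above 0.3 N and contact force between the fingers and bar1 below 0.1 N), for 0.05 s.
2. the fingertips come off the glass again (contact force between the fingers and hob below 0.05 N), for 0.1 s.
3. the fingertips are set down on the shortest bar (contact force between the fingers and bar1 above 0.3 N and contact force between the fingers and bar3 below 0.1 N), for 0.05 s.
4. the fingertips, sliding along the row, have reached the third bar (contact force between the fingers and bar3 above 0.3 N and contact force between the fingers and bar1 below 0.1 N), for 0.05 s.
5. the fingertips, sliding along the row, have reached the fifth bar (contact force between the fingers and bar5 above 0.3 N and contact force between the fingers and bar3 below 0.1 N), for 0.05 s.
6. the fingertips, sliding along the row, have reached the seventh bar (contact force between the fingers and bar7 above 0.3 N and contact force between the fingers and bar5 below 0.1 N), for 0.05 s.
7. the fingertips, sliding along the row, have reached the ninth and tallest bar (contact force between the fingers and bar9 above 0.3 N and contact force between the fingers and bar7 below 0.1 N), for 0.05 s.
At the end, for the whole second after the job is handed in: After touching the on/off key, lifting off and sliding along bars 1 to 9 in order, the fingertips rest on the ninth, tallest bar's touch field (contact force 0.3 to 30 N) and no longer on the seventh bar's, and mug, bottle, jar and spoon are within 20 mm of where they stood, the mug upright (all of step 7 and contact force between the fingers and bar9 below 30 N and distance of each of mug, bottle, jar, spoon from where it was at the start of the episode below 0.02 m and angle between mug's own z axis and vertical below 0.1 rad); the arm keeps its last pose, push and grip.
It fails at once if the timer key or the lock key is touched (contact force between the fingers and key_timer above 0.3 N or contact force between the fingers and key_lock above 0.3 N).
It fails at once if the glass is pressed with more than 40 N (contact force between any of the fingers, the arm and hob above 40 N).
It fails at once if the fingertips are lifted off (by 12 mm or more) half-way along the row of bars (x of the grasp point in the frame of hob between -0.158 and -0.118 m and y of the grasp point in the frame of hob between -0.024 and 0.036 m and z of the grasp point in the frame of hob between 0.091 and 0.11 m).
It fails at once if the mug, bottle, jar or spoon is moved more than 20 mm, lifted or carried (distance of any of mug, bottle, jar, spoon from where it was at the start of the episode above 0.02 m).
It also fails if it takes over 40 s, if anything falls off the work surface, if the arm or the gripper's body presses on something with over 40 N, if the wrist force passes 120 N, or if a joint passes its speed limit or range.

## Working session

There is one attempt and no reset: what is moved stays moved. The work goes in short steps, each a Python script; the robot and the scene stay as the last script left them, time stands still between calls to the robot, and variables do not carry over. Pictures are saved under pics/ and viewed, at most 10 in all, crops included, and the job is handed in when it is done.

```bash
mkdir -p pics; cat > h.py <<'E'
import numpy as np, cv2
from scipy.spatial.transform import Rotation as R
from cell import manip, inverse_kinematics, cams, order
def camT(c):
    T=np.eye(4)
    if "T_tool_cam" in c:
        s=c["st"]; T[:3,:3]=R.from_rotvec(s["tcp_rot"]).as_matrix(); T[:3,3]=s["tool_pos"]; return T@c["T_tool_cam"]
    o=np.array(c["orientation"]); T[:3,:3]=o if o.shape==(3,3) else R.from_rotvec(o).as_matrix(); T[:3,3]=c["position"]; return T
def snap(n,f):
    s=manip.state(); c=cams.capture(n); c["st"]=s; cv2.imwrite("pics/"+f,c["image"]); np.save("pics/"+f+".npy",c,allow_pickle=True); return c
def onplane(c,u,v,z):
    T=camT(c); d=T[:3,:3]@np.linalg.solve(c["intrinsics"],[u,v,1.]); return T[:3,3]+d*(z-T[2,3])/d[2]
def bydepth(c,u,v):
    T=camT(c); return T[:3,3]+T[:3,:3]@(np.linalg.solve(c["intrinsics"],[u,v,1.])*c["z_map"][v,u])
E
python3 - <<'E'
from h import *
c=snap("top","top.png"); snap("scene","scene.png")
print(c["orientation"],c["position"],c["intrinsics"]); s=manip.state(); print(s["tool_pos"],s["tcp_rot"],s["clock"])
E
```

```text
[-2.12005342  2.16721892 -0.14480249] [0.44298398 0.04234801 0.98447562] [[512.2606395    0.         319.79690666]
 [  0.         512.2606395  240.82573773]
 [  0.           0.           1.        ]]
[ 0.30044883 -0.60373027  0.23752885] [-3.05633536e+00 -7.18404259e-01  5.98524237e-04] 0.1
```

View pics/top.png

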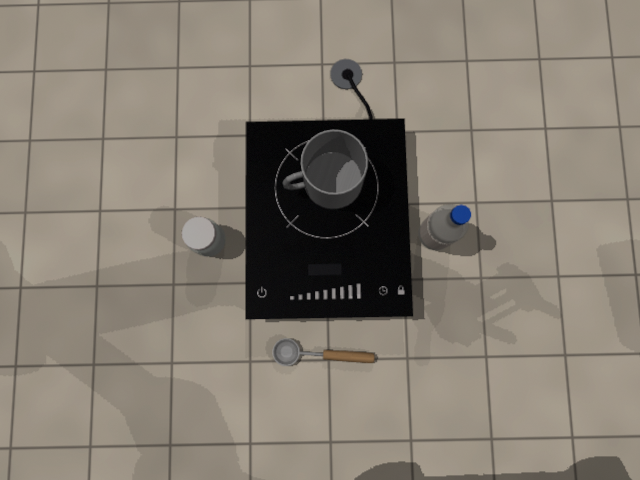

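View pics/scene.png

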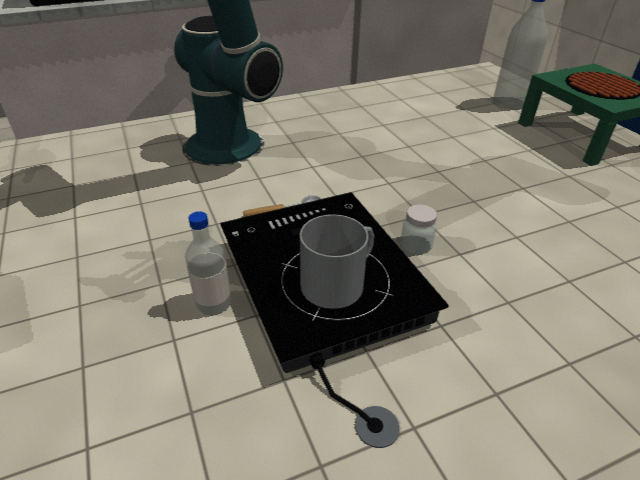

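The top view shows the hob with the power key near (262,293), bar1 (292,297), bar9 (359,291), timer (383,291) and lock (401,290). The mug sits on the ring, jar at left, bottle at right, spoon in front (275–375, 353). I'll enlarge the control row.

```bash
python3 - <<'E'
from h import *
c=np.load("pics/top.png.npy",allow_pickle=True).item()
cv2.imwrite("pics/crop.png",cv2.resize(c["image"][265:325,240:420],None,fx=4.4,fy=4.4,interpolation=cv2.INTER_CUBIC))
for n,u,v in [("pw",262,293),("b1",292,297),("b9",359,291),("tim",383,291),("lock",401,290)]:
    print(n,onplane(c,u,v,.06).round(4),bydepth(c,u,v).round(4))
for n,u,v in [("FL",246,319),("FR",412,317),("BR",405,119),("BL",246,122)]: print(n,onplane(c,u,v,.06).round(4))
for n,u,v in [("bottle",460,214),("jar",199,232),("mugrim",333,135),("spoonL",286,352),("spoonR",375,357)]: print(n,bydepth(c,u,v).round(4))
E
```

```text
pw [0.4834 0.1541 0.06  ] [0.4834 0.1541 0.0608]
b1 [0.4751 0.1003 0.06  ] [0.4751 0.1002 0.0606]
b9 [ 0.4832 -0.0203  0.06  ] [ 0.4831 -0.0201  0.0628]
tim [ 0.4823 -0.0634  0.06  ] [ 0.4822 -0.0632  0.0616]
lock [ 0.4834 -0.0957  0.06  ] [ 0.4833 -0.0956  0.0608]
FL [0.4378 0.183  0.06  ]
FR [ 0.435  -0.1132  0.06  ]
BR [ 0.8041 -0.1173  0.06  ]
BL [0.8057 0.1827 0.06  ]
bottle [ 0.593  -0.1716  0.1997]
jar [0.5935 0.2636 0.0824]
mugrim [0.7425 0.0214 0.1534]
spoonL [0.3745 0.1166 0.0019]
spoonR [ 0.3617 -0.0505 -0.0007]
```

View pics/crop.png

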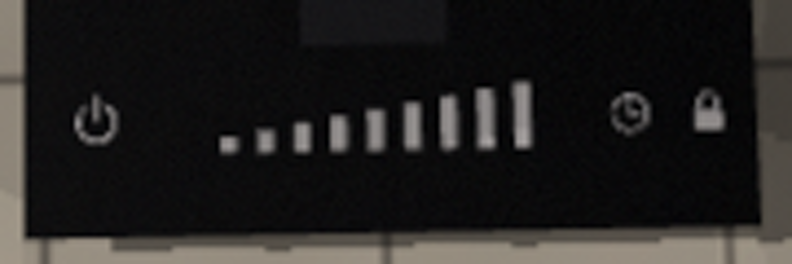

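The crop confirms it: power key centre is at about (262,292.5). The bars share a lower baseline, with bar1 at (292,298) and bar9 at (359,291). The row axis is x≈0.483 with almost no yaw. The shut fingers are about 35 mm thick along the closing line and only 18 mm wide, so I'll turn the closing line along hob x.

```bash
cat >> h.py <<'E'
def down(s,yaw=0.):  # tool y along s*x world
    M=np.array([[0,s,0],[s,0,0],[0,0,-1.]]); return R.from_matrix(R.from_euler('z',yaw).as_matrix()@M).as_rotvec()
E
python3 - <<'E'
from h import *
for s in (1,-1):
    print(s,[None if (q:=inverse_kinematics([.483,y,z],down(s))) is None else np.round(q,2) for y,z in [(.154,.06),(-.02,.06),(.06,.3)]])
s=1
q=manip.state()["tool_pos"]; manip.set_gripper(0,10)
manip.move_linear([q[0],q[1],.33],rate=.2)
best=min((1,-1),key=lambda s:abs((inverse_kinematics([.47,.04,.3],down(s)) if inverse_kinematics([.47,.04,.3],down(s)) is not None else [9]*6)[5]))
manip.move_pose([.45,.04,.27],down(best)); manip.dwell(.3)
c=snap("wrist","w1.png"); st=manip.state(); print(best,c["T_tool_cam"].round(3),st["tool_pos"],st["joint_pos"],st["clock"],st["contact_force"],st["gripper_width"])
for n,u,v in [("pw",0,0)]: pass
E
```

```text
1 [array([ 0.26,  0.13,  2.12, -0.  ,  0.89,  0.26]), array([-0.09,  0.09,  2.17, -0.  ,  0.88, -0.09]), array([ 0.07, -0.13,  1.91, -0.  ,  1.36,  0.07])]
-1 [None, None, None]
1 [[-0.    -0.953 -0.302  0.078]
 [ 1.    -0.     0.001  0.   ]
 [-0.001 -0.302  0.953 -0.147]
 [ 0.     0.     0.     1.   ]] [0.4500957  0.03973143 0.26996961] [ 3.29199466e-02 -1.89175236e-01  2.01542098e+00 -1.38216920e-05
  1.31544206e+00  3.35397853e-02] 4.7167 [ 0.10077935  0.61444612 -0.48337455] 0.0008096970023569256
```

View pics/w1.png

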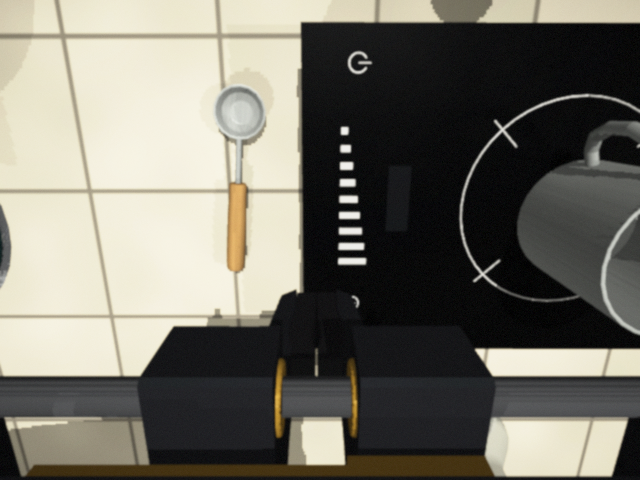

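The wrist view shows the power key centred near (357,63), bar1 (345,131), bar9 (352,262), and the shut fingertips around (317,295). I'll compute positions, compare them with the top view, then touch the key.

```bash
cat >> h.py <<'E'
def fz(n=1): return manip.state()["contact_force"]
def press(x,y,z0,target=2.0):
    manip.dwell(.2); b=fz()[2]; z=z0
    while z>.0535:
        f=fz()[2]-b
        if f>target: break
        z-=.0006 if f<.3 else .0002; manip.move_linear([x,y,z],rate=.02)
    manip.dwell(.1)
    s=manip.state(); print("press",round(z,4),s["tool_pos"].round(4) if hasattr(s["tool_pos"],"round") else s["tool_pos"],fz()[2]-b,"clock",s["clock"]); return z,b
E
python3 - <<'E'
from h import *
c=np.load("pics/w1.png.npy",allow_pickle=True).item()
P={n:onplane(c,u,v,.06) for n,u,v in [("pw",356.5,63),("b1",345,131),("b9",352,262),("edgeT",302,30),("edgeB",303,240),("mugfront",519,235)]}
for n in P: print(n,P[n].round(4))
print("b1-pw",(P["b1"]-P["pw"])[1],"b9-b1",(P["b9"]-P["b1"])[1], "yaw",np.arctan2(-(P["edgeT"]-P["edgeB"])[0],(P["edgeT"]-P["edgeB"])[1]))
z=np.median(c["z_map"][80:100,400:420]); print("glass z",bydepth(c,410,90))
manip.move_pose([.483,.154,.12],down(1))
manip.move_linear([.483,.154,.066],rate=.1)
print(manip.state()["clock"],fz())
E
```

```text
pw [0.4839 0.1559 0.06  ]
b1 [0.4756 0.1018 0.06  ]
b9 [ 0.4849 -0.0194  0.06  ]
edgeT [0.4393 0.1804 0.06  ]
edgeB [0.4382 0.0028 0.06  ]
mugfront [0.6405 0.0075 0.06  ]
b1-pw -0.054154599816657295 b9-b1 -0.12114532891645524 yaw -0.006156684718632034
glass z [0.52933709 0.13495235 0.06071217]
6.2 [-0.46685194 -0.40951268 -0.09390642]
```

Both views agree within 2 mm, and the 54/120 mm spacings check out. Now the key touch, then the move over to bar1.

```bash
python3 - <<'E'
from h import *
z,b=press(.484,.155,.066)
manip.dwell(.1)
manip.move_linear([.484,.155,.085],rate=.08); manip.dwell(.2); print("off",fz()[2]-b)
manip.move_linear([.484,.101,.085],rate=.1)
manip.move_linear([.484,.101,z+.004],rate=.08); print(manip.state()["clock"])
c=snap("wrist","w2.png")
E
```

```text
press 0.06 [0.484  0.155  0.0604] 4.863185998035911 clock 9.5
off -1.1686977816353215
11.3583
```

View pics/w2.png

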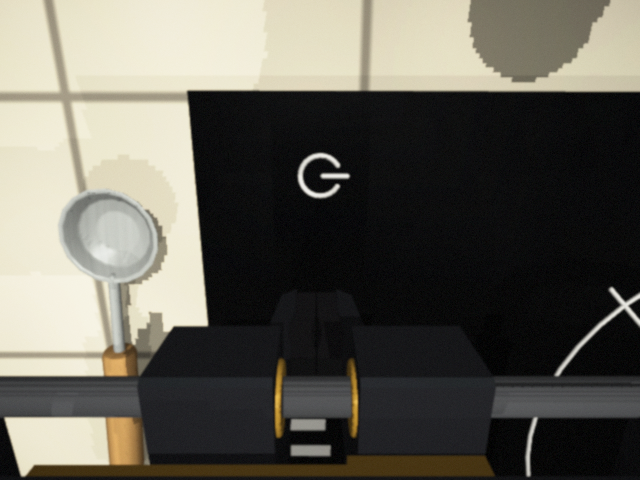

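The fingers hover over bar1. The power key is visible to the left at (320,176), and bars 2 and 3 show at (308,425) and (310,450). Next: press, slide with force-regulated height, stop on bar9.

```bash
python3 - <<'E'
from h import *
c=np.load("pics/w2.png.npy",allow_pickle=True).item(); print("pw",onplane(c,320,176,.06))
def mf():
    v=[]
    for _ in range(6): v.append(fz()[2]); manip.dwell(.02)
    return np.mean(v)
x,y=.484,.101; b=mf(); z=manip.state()["tool_pos"][2]
z=.0620
while z>.0575:
    manip.move_linear([x,y,z],rate=.02); f=mf()-b
    if f>4: break
    z-=.0006 if f<1 else .0002
print("down",z,f,manip.state()["clock"]); manip.dwell(.15)
log=[]
for y in np.linspace(.101,-.021,21)[1:]:
    manip.move_linear([x,y,z],rate=.03); f=mf()-b; log.append((round(y,3),round(z,4),round(f,1)))
    z+=np.clip((f-6)*.00005,-.0003,.0003)
manip.dwell(.3); print(log); s=manip.state(); print(s["clock"],s["tool_pos"],mf()-b,s["contact_force"])
snap("wrist","w3.png"); snap("scene","s3.png")
E
```

```text
pw [0.48485971 0.15616919 0.06      ]
down 0.05999999999999999 5.375893638517262 13.2583
[(np.float64(0.095), 0.06, np.float64(5.2)), (np.float64(0.089), np.float64(0.06), np.float64(5.2)), (np.float64(0.083), np.float64(0.0599), np.float64(5.9)), (np.float64(0.077), np.float64(0.0599), np.float64(5.5)), (np.float64(0.07), np.float64(0.0599), np.float64(5.9)), (np.float64(0.064), np.float64(0.0599), np.float64(6.1)), (np.float64(0.058), np.float64(0.0599), np.float64(6.3)), (np.float64(0.052), np.float64(0.0599), np.float64(6.0)), (np.float64(0.046), np.float64(0.0599), np.float64(5.9)), (np.float64(0.04), np.float64(0.0599), np.float64(5.9)), (np.float64(0.034), np.float64(0.0599), np.float64(6.1)), (np.float64(0.028), np.float64(0.0599), np.float64(6.3)), (np.float64(0.022), np.float64(0.0599), np.float64(5.9)), (np.float64(0.016), np.float64(0.0599), np.float64(6.6)), (np.float64(0.009), np.float64(0.0599), np.float64(6.2)), (np.float64(0.003), np.float64(0.0599), np.float64(6.4)), (np.float64(-0.003), np.float64(0.06), np.float64(6.2)), (np.float64(-0.009), np.float64(0.06), np.float64(6.1)), (np.float64(-0.015), np.float64(0.06), np.float64(5.8)), (np.float64(-0.021), np.float64(0.06), np.float64(6.3))]
22.7083 [ 0.48444271 -0.0209306   0.06040991] 5.985483840525484 [-0.06798704  1.9893805   5.73254502]
```

View pics/w3.png

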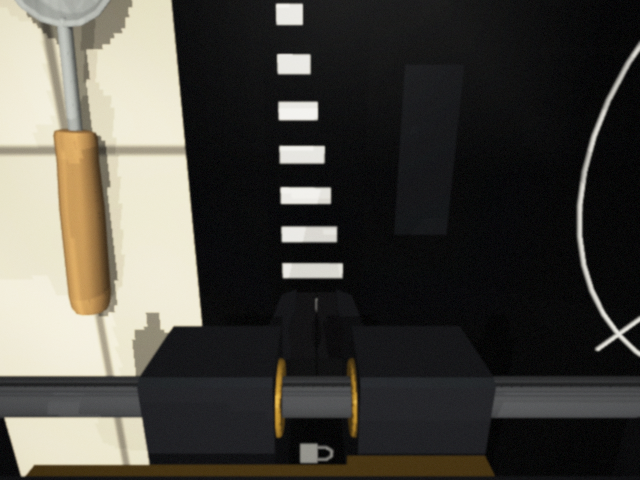

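Bars 2 to 8 are visible, with bar8 at (312,271). The fingertips hide bar9, and the lock key is well clear at (316,453). A quick check of bar8's position, then I hand in.

```bash
python3 - <<'E'
from h import *
c=np.load("pics/w3.png.npy",allow_pickle=True).item()
p8=onplane(c,312,271,.06); print(p8, onplane(c,316,453,.06))
err=(p8[1]-.015)-manip.state()["tool_pos"][1]; print("err",err,fz())
if abs(err)<.005: print(order.close_job())
E
```

```text
[ 0.48300897 -0.0032981   0.06      ] [ 0.48456912 -0.09474078  0.06      ]
err 0.0026215645195946553 [-0.24812921  2.07255565  6.45259891]
the job is handed in; nothing more can be done
None
```

I touched the on/off key and lifted off, then slid the closed fingertips from bar1 to bar9 at about 6 N. They were resting on bar9 at about 6 N when I handed the job in; no verdict came back.

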